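Park the ring driver on its sensing pin

ROBOT

A 6-joint arm with a two-finger parallel gripper is mounted at the origin on the work surface. World frame = base frame: x ahead of the robot, y to its left, z up, the work surface at z = 0. Lengths are in m, angles in degrees, forces in N, time in s.
With the tool pointing down it reaches from about 0.3 to 0.75 m from the base axis. Payload 8.5 kg.
Tool frame: the origin (TCP) lies at the very end of the fingers, on their centre line; the grasp point (between the pads) lies env.pinch_z behind it (env.pinch_z is the distance from the TCP to the grasp point, in m); z points along the fingers, y is the line along which they close (so a half turn about z gives the same grasp; the last joint's range is limited). The gripper opens to 85 mm and grips with 20 to 120 N. Pads are 22 mm wide; open, the fingers measure 114 mm over their backs; the gripper's body (76 mm by 85 mm) begins 54 mm behind the grasp point. The pads swing forward as they close: fully open they stand 13 mm farther back than shut.
Start: joints at [64.612, 21.807, 74.336, -0, 83.858, -12.336], TCP at [0.124, 0.536, 0.231] pointing down, gripper open.
Joint ranges: [-178.18, 178.18], [-50.72, 133.34], [12.68, 142.11], [-81.47, 261.47], [9.98, 163.14], [-165.26, 165.26]. Speed limits (degrees/s): [136.94, 136.94, 180, 180, 180, 180].

INTERFACE

Orientations are given as a 3x3 rotation matrix whose columns are the frame's x, y, z axes.
In Python, from rig import telemetry, get_image, env gives the robot as it stands. The module is installed in compiled form; this text tells all that it offers.
- The arm moves only by the tool apply_moves, never from a script. Its argument "series" is a list of rows, each a list of 7 numbers: the shift along the tool's x, y, z in mm, then the turn, a rotation vector about the tool's x, y, z in degrees, then the opening, from 0 (shut) to 1 (fully open). A call has 1 to 12 rows; each row shifts and turns the commanded pose from where the row before left it, along the tool's axes as they then stand; what a row does not reach is not made up. A row lasts 1/8 s, in which the tool goes at most 62.5 mm and 10.7 degrees, less where a joint would pass 70% of its speed; a pose out of reach is approached as far as the arm can. A call with a gripper value outside its range is refused whole. The fingers move at their own pace and stop on an object; "grip_force" is the grip in N (left out, the last holds). Time passes only in rows, so rows that do not move let the fingers close. It gives the time, the measured TCP pose, the force, the opening and the grip force at its end, in the units of the state.
- telemetry.observe(): the state, without advancing time (a new reading comes with each control period).
- get_image(name): name is "side" or "top" or "wrist"; returns a dict with "frame" (400x640x3 uint8, red, green, blue), "z_map" (400x640 float32, m along the optical axis (not along the pixel's ray), 0 where there is no reading), "vertical_fov" (degrees; the focal length in pixels is half the picture's height over the tangent of half this angle, whatever the lens; pixels are square), "cx", "cy" (the principal point, pixels), "dist" ([k1, k2, p1, p2, k3] as OpenCV has them; the pictures are not rectified), "eye" and "attitude" of the camera in the world; the wrist camera has in their place "mount" (4x4, takes a point from camera to tool coordinates, whose origin is the TCP and whose axes are the flange's). Camera axes: x right, y up, looking along -z (the intrinsics and any distortion apply to the point x, -y, -z); pixel columns grow to the right and rows downward; lengths in m; the calibration is good to about 2 mm. A picture is of the moment at which its call begins: read the wrist's pose just before it.
- env.close_job(): hands the job in; it is judged then, once.
The state is a dict: "time_s": time; "q": joint angles; "qvel": joint speeds; "joint_efforts": joint torques, N m; "position": TCP position; "tool_rot": TCP orientation; "ft_force": force on the tool from outside, world axes, zero at the start; "wrist_torque": the same for the moment, N m; "grip_width": finger opening in m; "gripper_force": force on a finger pad.
Only numpy, scipy, OpenCV 4.12 (cv2) and the standard library are available. Lean on these libraries where they do the work, as an engineer would, in place of code of your own. Each camera call takes 0.05 s, during which the arm holds its last target. There are 200 camera calls.

TASK

The chute lip stays locked until the ring driver is parked: stand the cast iron ring driver upright in the round dish that has the sensing pin in its middle, so that its weight holds the pin fully down, and let go. Set it down gently rather than dropping it, and leave the amber glass jar standing where it is.

Things in the scene. Friction and masses are not known exactly. Their poses are not given: they have to be found in the camera images.
- driver: Grey cast iron ring driver, about 0.7 kg, upright on the bench: flat-bottomed disc 64 mm across, 22 mm high, with a straight round shank 30 mm across rising from its middle to 90 mm above the underside (the handle). Origin: centre of underside, z up the shank; yaw does not matter. Two open steel rings (56 mm across, 45 high) and the jar stand around it, 120 mm or more between centres.
- pin_dish: Round aluminium dish fixed to the bench: 110 mm across outside, flat inner floor 90 mm across and 18 mm above the bench, rim top 28 mm above the bench. Origin: centre of underside, at bench level, z up. The sensing pin, 14 mm across, stands in the middle of the floor, 12 mm proud when free. A like dish without a pin, not to be used, is fixed 120 mm or more to its left or right.
- pin (a joint): Downward travel of the sensing pin in m: 0 = free (top 12 mm above the dish floor), 0.012 = flush with the floor, fully down. A light spring pushes it up with 1.1 N free, 2.1 N flush; it springs back when unloaded. The driver's weight is ample to hold it flush.
- jar: Squat amber glass sample jar with a black lid, 66 mm across, 70 mm high, loose on the bench. Origin: centre of underside, z up. A bystander. (Another, unlisted: a flat aluminium cap 62 mm across, beyond the dishes.)
Mind the look-alikes: they are no part of the job. What is shaped like the driver but purple is not meant.

How it is judged (in metres and radians):
At the end, for the whole second after the job is handed in: The driver stands at rest and upright (within about 7 degrees) on the floor of the dish with the pin (within 3 mm of the floor), its centre within 18 mm of the dish's centre, and its weight holds the pin at least 10 of its 12 mm down (value of joint pin above 0.01 m and horizontal distance between driver and pin_dish below 0.018 m and angle between driver's own z axis and vertical below 0.12 rad and z of driver in the frame of pin_dish below 0.021 m and linear speed of driver below 0.03 m/s); the robot touches nothing.
It fails at once if the glass jar is pushed more than 20 mm or tipped (distance of jar from where it was at the start of the episode above 0.02 m or angle between jar's own z axis and vertical above 0.35 rad).
It fails at once if the driver is dropped or falls (moves faster than 0.5 m/s, a fall of about 13 mm, with no finger on it) (linear speed of driver above 0.5 m/s and contact force between the fingers and driver below 0.05 N).
It also fails if it takes over 40 s, if anything falls off the work surface, if the arm or the gripper's body presses on something with over 40 N, if the wrist force passes 120 N, or if a joint passes its speed limit or range.

## Working session

There is one attempt and no reset: what is moved stays moved. The work goes in short steps, Python scripts to look and compute and a tool call to move; the robot and the scene stay as the last step left them, time stands still between calls to the robot, and variables do not carry over. Pictures are saved under pics/ and viewed, at most 10 in all, crops included, and the job is handed in when it is done.

Besides the shell and the picture viewer there is one more tool, called after "Call:" by a JSON object that holds its "api" and its "payload". apply_moves: Moves the arm, as the interface text tells. Its arguments: {"type":"object","properties":{"series":{"type":"array"},"grip_force":{"type":"number"}},"required":["series"]}

```bash
mkdir -p pics; cat > h.py <<'E'
import numpy as np, cv2
from rig import telemetry, get_image, env
def snap(name,fn=None):
    s=telemetry.observe(); im=get_image(name)
    if fn: cv2.imwrite('pics/'+fn,im['frame'][:,:,::-1])
    if 'mount' in im:
        M=np.array(im['mount']);R=np.array(s['tool_rot']);p=np.array(s['position'])
        im['attitude']=R@M[:3,:3]; im['eye']=R@M[:3,3]+p
    return im
def K(im):
    f=200/np.tan(np.radians(im['vertical_fov'])/2)
    return np.array([[f,0,im['cx']],[0,f,im['cy']],[0,0,1.]])
def rays(im,uv):
    n=cv2.undistortPoints(np.array(uv,float).reshape(-1,1,2),K(im),np.array(im['dist'],float)).reshape(-1,2)
    d=np.c_[n[:,0],-n[:,1],-np.ones(len(n))]
    return d@np.array(im['attitude']).T
def onplane(im,uv,z):
    d=rays(im,uv);e=np.array(im['eye']); return e+d*((z-e[2])/d[:,2])[:,None]
def depthpts(im,uv):
    uv=np.array(uv,int);z=im['z_map'][uv[:,1],uv[:,0]]
    return np.array(im['eye'])+rays(im,uv)*z[:,None]
E
python3 - <<'E'
from h import *
for n in ('top','side'):
    im=snap(n,n+'1.png'); print(n,im['eye'],im['vertical_fov'],im['dist'],np.round(im['attitude'],3).tolist())
print(env.pinch_z); print(np.round(telemetry.observe()['tool_rot'],3).tolist(),telemetry.observe()['time_s'])
E
```

```text
top [0.5169425  0.00521333 0.96606418] 51.31091804921711 [-0.07682841  0.          0.          0.          0.        ] [[0.006, 0.996, -0.093], [-1.0, 0.008, 0.021], [0.021, 0.093, 0.995]]
side [ 0.52688655 -0.62352192  0.74670343] 45.22248109935322 [-0.00387211  0.          0.          0.          0.        ] [[0.993, 0.097, -0.062], [-0.114, 0.752, -0.649], [-0.016, 0.652, 0.758]]
0.0187
[[-0.974, 0.226, -0.001], [0.226, 0.974, -0.001], [0.0, -0.001, -1.0]] 0.1
```

View pics/top1.png

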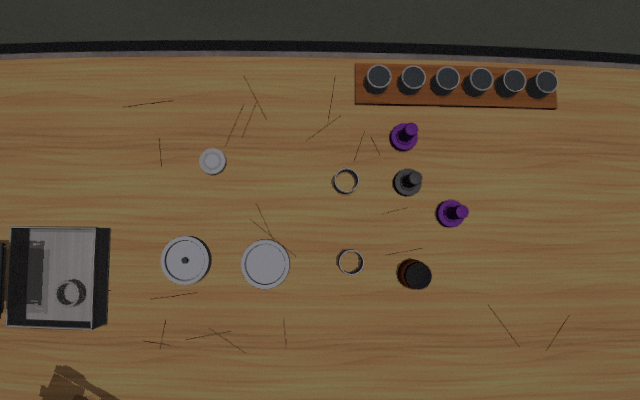

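View pics/side1.png

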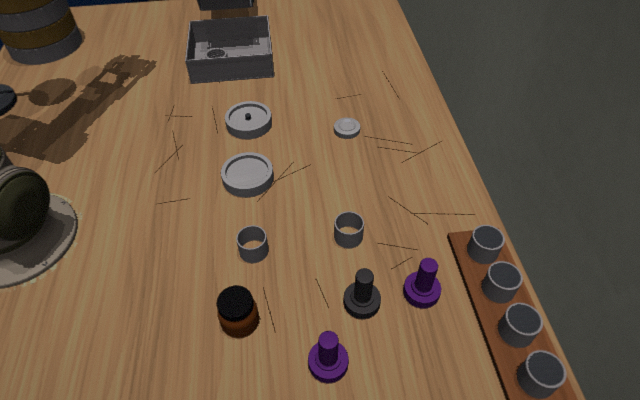

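Top view: the shapes like the driver are at (407,183) grey, and (404,137) and (451,213) purple. The grey one is the driver. The dishes are at (185,260), with a dark pin in the middle, and (265,264), which is plain. The left one is the pin dish. The jar is at (415,275). I'll measure these and confirm with a crop.

```bash
python3 - <<'E'
from h import *
im=snap('top'); f=im['frame']
vv,uu=np.mgrid[0:400,0:640]; uv=np.c_[uu.ravel(),vv.ravel()]
P=depthpts(im,uv).reshape(400,640,3); z=P[...,2]; hsv=cv2.cvtColor(f,cv2.COLOR_RGB2HSV)
def reg(name,box,lo,hi,extra=None):
    u0,v0,u1,v1=box; m=np.zeros((400,640),bool); m[v0:v1,u0:u1]=True
    m&=(z>lo)&(z<hi)&(im['z_map']>0)
    q=P[m]; 
    if len(q):
        c,r=cv2.minEnclosingCircle(q[:,:2].astype(np.float32)); print(name,len(q),'circle',np.round(c,4),'dia',round(2*r,4),'mean',q.mean(0).round(4),'px',uu[m].mean().round(1),vv[m].mean().round(1))
reg('shanktop',(385,160,430,200),.083,.1)
reg('disc',(385,160,430,205),.015,.03)
reg('jar',(390,250,440,295),.062,.08)
reg('dish',(155,230,215,290),.023,.035)
reg('pin',(178,253,193,268),.025,.04)
reg('plain',(235,235,295,292),.023,.035)
reg('ring1',(330,165,362,198),.038,.05); reg('ring2',(335,247,367,278),.038,.05)
reg('purp1',(385,115,425,155),.083,.1); reg('purp2',(430,190,475,232),.083,.1)
# mask cross-check: rays on plane
m=((np.abs(uu-185)<9)&(np.abs(vv-260)<9)&(hsv[...,2]<90)); print('pin ray',m.sum(),onplane(im,[[uu[m].mean(),vv[m].mean()]],.03))
c=cv2.hconcat([cv2.resize(f[110:300,370:480],(347,600)),cv2.resize(f[200:320,145:235],(450,600))]); cv2.imwrite('pics/c1.png',c[:,:,::-1])
E
```

```text
shanktop 147 circle [ 0.6435 -0.22  ] dia 0.0302 mean [ 0.6426 -0.2193  0.0897] px 415.0 177.5
disc 370 circle [ 0.6434 -0.2196] dia 0.0647 mean [ 0.6392 -0.2127  0.0231] px 405.0 183.0
jar 570 circle [ 0.4319 -0.2282] dia 0.0585 mean [ 0.4323 -0.2273  0.0701] px 417.7 275.9
dish 703 circle [0.4598 0.2859] dia 0.1115 mean [0.4607 0.2862 0.0284] px 184.1 260.0
pin 28 circle [0.4586 0.2843] dia 0.0131 mean [0.46   0.2853 0.0302] px 184.2 260.4
plain 637 circle [0.4545 0.1058] dia 0.1105 mean [0.4543 0.1054 0.0282] px 264.7 263.8
ring1 121 circle [ 0.6436 -0.075 ] dia 0.056 mean [ 0.6444 -0.0756  0.0448] px 346.4 178.9
ring2 120 circle [ 0.4608 -0.0859] dia 0.0561 mean [ 0.4609 -0.0866  0.0443] px 351.3 261.7
purp1 149 circle [ 0.7489 -0.213 ] dia 0.0309 mean [ 0.7482 -0.2126  0.0896] px 411.0 129.3
purp2 158 circle [ 0.5717 -0.32  ] dia 0.0309 mean [ 0.571  -0.3191  0.0897] px 461.4 211.1
pin ray 41 [[0.46066301 0.28416691 0.03      ]]
```

View pics/c1.png

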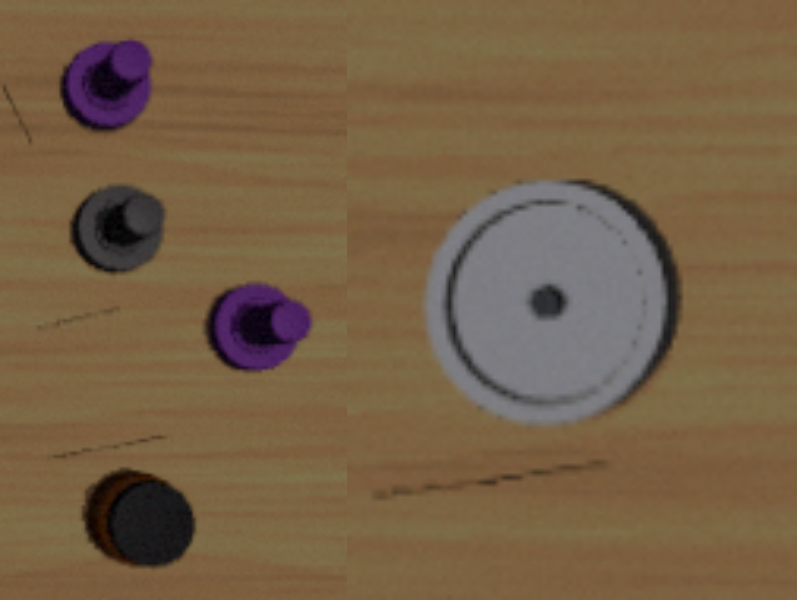

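The crop confirms it. The grey driver is between two purple look-alikes, centred at (0.643,-0.220), with its top at 90 mm and its disc 64 mm across. The dish with the pin is at (0.460,0.285), 111 mm across. Next I move over the driver.

Call:
{"api": "apply_moves", "payload": {"series": [[-34,-31,0,0,0,0,1],[-34,-31,0,0,0,0,1],[-34,-31,0,0,0,0,1],[-34,-31,0,0,0,0,1],[-34,-31,0,0,0,0,1],[-34,-31,0,0,0,0,1],[-34,-31,0,0,0,0,1],[-34,-31,0,0,0,0,1],[-34,-31,0,0,0,0,1],[-34,-31,0,0,0,0,1],[-34,-31,0,0,0,0,1],[-34,-31,0,0,0,0,1]]}}

```text
time_s: 1.65
position: [0.4383, 0.0798, 0.2313]
tool_rot: [[-0.974, 0.226, -0.0], [0.226, 0.974, 0.0], [0.0, 0.0, -1.0]]
ft_force: [0.5, -0.1, -0.9]
grip_width: 0.0852
gripper_force: 0.0
```

Call:
{"api": "apply_moves", "payload": {"series": [[-34,-31,0,0,0,0,1],[-34,-31,0,0,0,0,1],[-34,-31,0,0,0,0,1],[-34,-31,0,0,0,0,1],[-34,-31,0,0,0,0,1],[-34,-31,0,0,0,0,1],[-34,-31,0,0,0,0,1],[-34,-31,0,0,0,0,1],[0,0,0,0,0,0,1],[0,0,0,0,0,0,1]]}}

```text
time_s: 2.9
position: [0.6463, -0.2213, 0.2309]
tool_rot: [[-0.974, 0.226, -0.001], [0.226, 0.974, 0.001], [0.001, 0.001, -1.0]]
ft_force: [-1.4, -0.3, -0.5]
grip_width: 0.0853
gripper_force: 0.0
```

```bash
cat > loc.py <<'E'
from h import *
s=telemetry.observe(); im=snap('wrist','w1.png')
vv,uu=np.mgrid[0:400,0:640]; P=depthpts(im,np.c_[uu.ravel(),vv.ravel()]).reshape(400,640,3)
m=(im['z_map']>0)&(P[...,2]>.084)&(P[...,2]<.098)&(np.hypot(P[...,0]-.643,P[...,1]+.22)<.03)
if m.sum():
    c,r=cv2.minEnclosingCircle(P[m][:,:2].astype(np.float32)); print('shank',m.sum(),c,2*r,P[m].mean(0))
    t=np.array([*c,.046]); R=np.array(s['tool_rot']); print('tool shift mm',1000*R.T@(t-s['position']))
print(s['position'],np.round(s['tool_rot'],3).tolist(),s['q'],s['time_s'],s['ft_force'])
E
python3 loc.py
```

```text
shank 753 (0.6416211128234863, -0.22162094712257385) 0.029955049976706505 [ 0.64065652 -0.22142251  0.08919379]
tool shift mm [  4.33333105  -1.50530619 184.94052517]
[ 0.64634167 -0.22126473  0.23093683] [[-0.974, 0.226, -0.001], [0.226, 0.974, 0.001], [0.001, 0.001, -1.0]] [-2.88062041e+01  3.59973769e+01  4.96694979e+01  1.21803395e-02
  9.43961261e+01 -1.05762692e+02] 2.9 [-1.3874483  -0.32463715 -0.46812482]
```

View pics/w1.png

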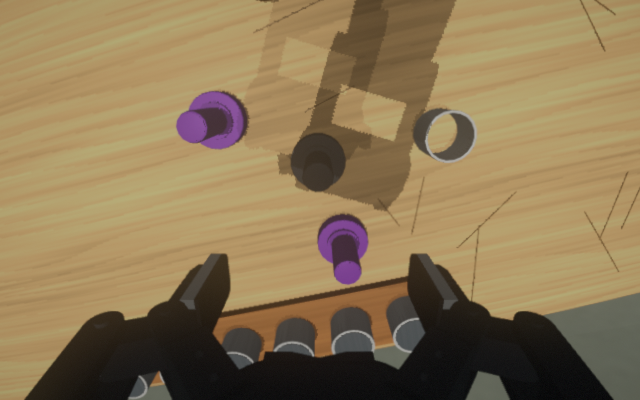

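The wrist view shows the grey driver at (318,160), with purple look-alikes at (215,120) and (343,240). The shank reads within 2 mm of the top-view value. I descend and grip.

Call:
{"api": "apply_moves", "payload": {"series": [[3.5,-1,25,0,0,0,1],[0,0,30,0,0,0,1],[0,0,30,0,0,0,1],[0,0,30,0,0,0,1],[0,0,25,0,0,0,1],[0,0,20,0,0,0,1],[0,0,15,0,0,0,1],[0,0,10,0,0,0,1],[0,0,2,0,0,0,1],[0,0,0,0,0,0,1],[0,0,0,0,0,0,1]]}}

```text
time_s: 4.32
position: [0.6432, -0.2221, 0.045]
tool_rot: [[-0.974, 0.226, 0.001], [0.226, 0.974, -0.001], [-0.001, -0.0, -1.0]]
ft_force: [-0.2, 0.5, 0.1]
grip_width: 0.0854
gripper_force: 0.0
```

Call:
{"api": "apply_moves", "payload": {"series": [[0,0,0,0,0,0,0.6],[0,0,0,0,0,0,0.45],[0,0,0,0,0,0,0.2],[0,0,0,0,0,0,0],[0,0,0,0,0,0,0],[0,0,0,0,0,0,0],[0,0,0,0,0,0,0],[0,0,0,0,0,0,0]], "grip_force": 70}}

```text
time_s: 5.32
position: [0.6431, -0.2218, 0.0445]
tool_rot: [[-0.974, 0.226, 0.0], [0.226, 0.974, 0.0], [-0.0, 0.0, -1.0]]
ft_force: [-1.7, 4.0, 5.1]
grip_width: 0.0288
gripper_force: 68.8
```

Gripped at 29 mm, which matches the shank. I lift and check the hold.

Call:
{"api": "apply_moves", "payload": {"series": [[0,0,-5,0,0,0,0],[0,0,-12,0,0,0,0],[0,0,-20,0,0,0,0],[0,0,-25,0,0,0,0],[0,0,-25,0,0,0,0],[0,0,-25,0,0,0,0],[0,0,-20,0,0,0,0],[0,0,-10,0,0,0,0],[0,0,0,0,0,0,0],[0,0,0,0,0,0,0]]}}

```text
time_s: 6.58
position: [0.6426, -0.2218, 0.1851]
tool_rot: [[-0.974, 0.226, -0.002], [0.226, 0.974, 0.001], [0.002, 0.001, -1.0]]
ft_force: [-0.0, 0.4, -7.4]
grip_width: 0.0286
gripper_force: 69.6
```

```bash
python3 - <<'E'
from h import *
snap('side','s2.png')
s=telemetry.observe(); R=np.array(s['tool_rot']); print('shift to dish',1000*R.T@(np.array([.460,.2855,.2])-s['position']),s['position'],s['ft_force'],s['grip_width'])
E
```

```text
shift to dish [292.50456173 452.94477076 -13.99695159] [ 0.64261409 -0.22179181  0.1851369 ] [-0.92639522 -0.49682749 -7.57079891] 0.028427336668921492
```

View pics/s2.png

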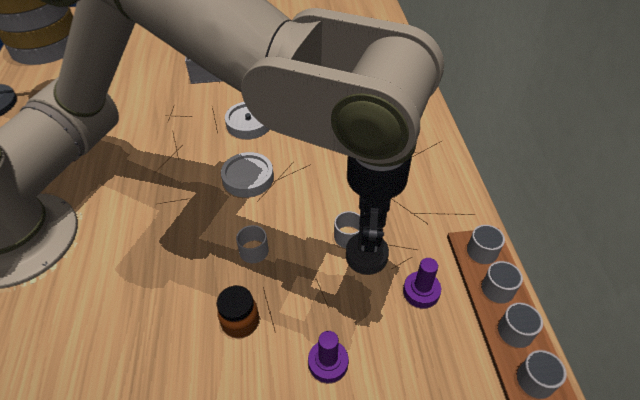

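The driver hangs upright at about (367,250) and weighs 7.4 N, and the jar is undisturbed at (238,310). I carry it to the pin dish.

Call:
{"api": "apply_moves", "payload": {"series": [[8,12,0,0,0,0,0],[16,24,0,0,0,0,0],[22,34,0,0,0,0,0],[22,34,0,0,0,0,0],[22,34,0,0,0,0,0],[22,34,0,0,0,0,0],[22,34,0,0,0,0,0],[22,34,0,0,0,0,0],[22,34,0,0,0,0,0],[22,34,0,0,0,0,0],[22,34,0,0,0,0,0],[22,34,0,0,0,0,0]]}}

```text
time_s: 8.12
position: [0.4887, 0.2011, 0.1864]
tool_rot: [[-0.974, 0.225, 0.0], [0.225, 0.974, 0.0], [0.0, 0.0, -1.0]]
ft_force: [-0.5, 0.2, -6.6]
grip_width: 0.0286
gripper_force: 69.8
```

Call:
{"api": "apply_moves", "payload": {"series": [[22,34,0,0,0,0,0],[16,26,0,0,0,0,0],[8,13,0,0,0,0,0],[2,4,0,0,0,0,0],[0,0,0,0,0,0,0],[0,0,0,0,0,0,0]]}}

```text
time_s: 8.88
position: [0.4612, 0.2845, 0.1863]
tool_rot: [[-0.974, 0.227, 0.0], [0.227, 0.974, -0.0], [-0.0, -0.0, -1.0]]
ft_force: [0.4, 0.8, -6.7]
grip_width: 0.0286
gripper_force: 69.9
```

```bash
python3 - <<'E'
from h import *
im=snap('side','s3.png');s=telemetry.observe(); R=np.array(s['tool_rot']); print('shift',1000*R.T@(np.array([.460,.2855,.063])-s['position']),s['position'],s['ft_force'],s['grip_width'],s['time_s'])
# driver disc in wrist/side depth
vv,uu=np.mgrid[0:400,0:640]
for n in ('side','wrist'):
    im=snap(n,'%s3.png'%n); P=depthpts(im,np.c_[uu.ravel(),vv.ravel()]).reshape(400,640,3)
    for lo,hi in ((.13,.15),(.154,.168)):
        m=(im['z_map']>0)&(P[...,2]>lo)&(P[...,2]<hi)&(np.hypot(P[...,0]-.46,P[...,1]-.285)<.05)
        if m.sum()>5: q=P[m]; print(n,lo,m.sum(),cv2.minEnclosingCircle(q[:,:2].astype(np.float32)),q.min(0),q.max(0))
E
```

```text
shift [  1.38261612   0.6684232  123.31461155] [0.46118927 0.28455609 0.18631483] [-0.50763082 -0.50002562 -6.31886468] 0.02891874086602787 8.925
side 0.13 98 ((0.4577036499977112, 0.27706724405288696), 0.03063780814409256) [0.42717899 0.25141911 0.14027163] [0.48822834 0.27796237 0.14989688]
side 0.154 357 ((0.45863378047943115, 0.2842940390110016), 0.03346031531691551) [0.42717363 0.25121891 0.15400919] [0.48959331 0.31515064 0.16796128]
wrist 0.13 214 ((0.4452357590198517, 0.2881544232368469), 0.028222279623150826) [0.42779602 0.26083819 0.14261478] [0.45192054 0.31547062 0.14991795]
wrist 0.154 4417 ((0.45900052785873413, 0.28473207354545593), 0.03206731006503105) [0.42763358 0.25325732 0.15402962] [0.47602588 0.31644457 0.16799578]
```

View pics/side3.png

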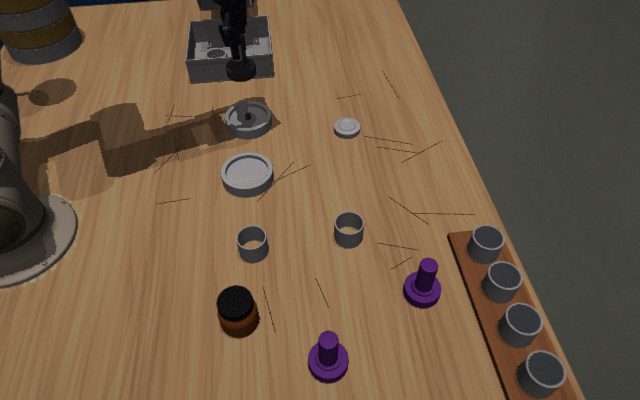

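The driver (disc at (241,68)) hangs over the pin dish at (248,120), centred within 1–2 mm. Its underside is about 124 mm above the floor. I lower it fast at first, then gently.

Call:
{"api": "apply_moves", "payload": {"series": [[0,0,10,0,0,0,0],[0,0,20,0,0,0,0],[0,0,20,0,0,0,0],[0,0,20,0,0,0,0],[0,0,16,0,0,0,0],[0,0,10,0,0,0,0],[0,0,8,0,0,0,0],[0,0,6,0,0,0,0],[0,0,4,0,0,0,0],[0,0,4,0,0,0,0],[0,0,0,0,0,0,0],[0,0,0,0,0,0,0]]}}

```text
time_s: 10.52
position: [0.4609, 0.2853, 0.0685]
tool_rot: [[-0.974, 0.226, 0.0], [0.226, 0.974, 0.0], [-0.0, 0.0, -1.0]]
ft_force: [-0.5, -0.5, -4.8]
grip_width: 0.0283
gripper_force: 69.9
```

Call:
{"api": "apply_moves", "payload": {"series": [[0,0,1,0,0,0,0],[0,0,1,0,0,0,0],[0,0,1,0,0,0,0],[0,0,1,0,0,0,0],[0,0,0,0,0,0,0],[0,0,0,0,0,0,0]]}}

```text
time_s: 11.28
position: [0.4609, 0.2853, 0.0644]
tool_rot: [[-0.974, 0.226, 0.0], [0.226, 0.974, 0.0], [-0.0, 0.0, -1.0]]
ft_force: [-0.3, 0.6, -4.7]
grip_width: 0.0284
gripper_force: 69.9
```

Call:
{"api": "apply_moves", "payload": {"series": [[0,0,0.5,0,0,0,0],[0,0,0.5,0,0,0,0],[0,0,0.5,0,0,0,0],[0,0,0.5,0,0,0,0],[0,0,0,0,0,0,0],[0,0,0,0,0,0,0]]}}

```text
time_s: 12.02
position: [0.4609, 0.2853, 0.0626]
tool_rot: [[-0.974, 0.226, 0.0], [0.226, 0.974, 0.0], [-0.0, 0.0, -1.0]]
ft_force: [-1.4, 0.8, 0.8]
grip_width: 0.0286
gripper_force: 70.7
```

The floor carries the weight now: the wrist force went from -4.7 to +0.8 N. I release and back off straight up.

Call:
{"api": "apply_moves", "payload": {"series": [[0,0,0,0,0,0,0],[0,0,0,0,0,0,0.35],[0,0,0,0,0,0,0.45],[0,0,0,0,0,0,0.7],[0,0,0,0,0,0,1],[0,0,0,0,0,0,1],[0,0,0,0,0,0,1],[0,0,0,0,0,0,1]], "grip_force": 20}}

```text
time_s: 13.02
position: [0.4608, 0.2853, 0.0623]
tool_rot: [[-0.974, 0.226, -0.0], [0.226, 0.974, -0.0], [0.0, -0.0, -1.0]]
ft_force: [0.0, 0.3, 0.4]
grip_width: 0.0855
gripper_force: 0.0
```

Call:
{"api": "apply_moves", "payload": {"series": [[0,0,-5,0,0,0,1],[0,0,-15,0,0,0,1],[0,0,-25,0,0,0,1],[0,0,-25,0,0,0,1],[0,0,-25,0,0,0,1],[0,0,-25,0,0,0,1],[0,0,-15,0,0,0,1],[0,0,0,0,0,0,1],[0,0,0,0,0,0,1]]}}

```text
time_s: 14.15
position: [0.4605, 0.2852, 0.1971]
tool_rot: [[-0.974, 0.226, -0.001], [0.226, 0.974, -0.0], [0.001, -0.0, -1.0]]
ft_force: [0.4, 0.6, -0.2]
grip_width: 0.0854
gripper_force: 0.0
```

```bash
python3 - <<'E'
from h import *
s=telemetry.observe();print(s['position'],s['ft_force'],s['grip_width'],s['time_s'])
vv,uu=np.mgrid[0:400,0:640]
im=snap('wrist','w4.png'); P=depthpts(im,np.c_[uu.ravel(),vv.ravel()]).reshape(400,640,3)
for lo,hi in ((.1,.118),(.036,.044)):
    m=(im['z_map']>0)&(P[...,2]>lo)&(P[...,2]<hi)&(np.hypot(P[...,0]-.46,P[...,1]-.285)<.045)
    q=P[m]; print(m.sum(),cv2.minEnclosingCircle(q[:,:2].astype(np.float32)) if len(q) else 0,np.median(q,axis=0))
im=snap('side','s4.png'); f=im['frame'][40:160,170:330]
w=snap('wrist')['frame']
cv2.imwrite('pics/c4.png',cv2.vconcat([cv2.resize(f,(400,300)),cv2.resize(w,(400,250))])[:,:,::-1])
E
```

```text
[0.4605248  0.28517633 0.19705511] [ 0.41843463  0.55594338 -0.21277888] 0.08543656584359398 14.15
1074 ((0.4593566060066223, 0.28525862097740173), 0.014958146959543228) [0.45780538 0.28559991 0.10733496]
1719 ((0.45917874574661255, 0.28544801473617554), 0.03191693499684334) [0.44738215 0.29052703 0.03972635]
```

View pics/c4.png

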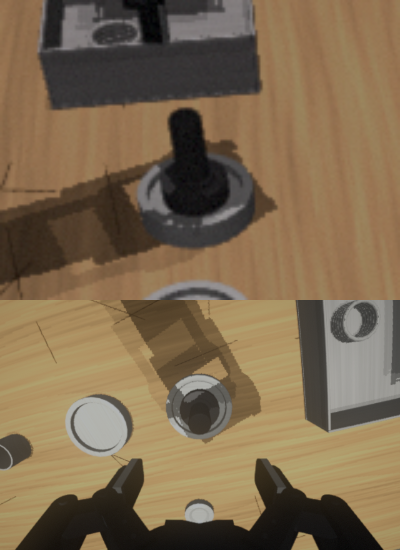

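The driver stands upright in the pin dish, at crop (190,160) and (200,405). Its top is at 0.107 m, which is 0.018 + 0.090, so it is on the floor with the pin flush. It is centred within 1 mm and the gripper is clear.

```bash
python3 -c "
from rig import env; print(env.close_job())"
```

```text
the job is handed in; nothing more can be done
None
```

The grey driver is parked upright in the pin dish, centred to about 1 mm and resting on the floor, so the pin should be fully down; the gripper is clear, the jar was not touched, and the job was handed in at about 14 s with no verdict returned.

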